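# Lock the blade base onto the blending cup

## Task

Fit the green blade base onto the blending cup that stands mouth up in the grey cradle: lower it over the mouth with its lugs in the gaps between the cup's green lugs, then turn it clockwise (seen from above) until it is locked, with the white ticks on the base in line with the white ticks on the cradle, and let go. Leave the yellow blade base where it stands.

Things in the scene. Friction and masses are not known exactly. Their poses are not given: they have to be found in the camera images.
- green_base_grip (a point): Green round cap, loose, 92 mm across, skirt open below, grey grip bar on top (x 54, y 16, z 34 mm); 68 mm high in all, 160 g. Point: on the axis in the bar, 12 mm below its top, 22 above the cap's top face, 56 above the lower edge. z up, x along the bar. Two lugs 7 mm high, 30 deg wide inside the skirt's lower edge at +x and -x (white ticks above); bore 84 mm, 70 between lugs. Half turn = same.
- cup_mouth (a point): Centre of the cup's mouth at the rim, 96 mm above the counter; axes as cup. The base goes on with its bar 35 to 135 deg counter-clockwise (from above) of the cup's x line; fully down its ceiling rests on the rim and its grip point is 30 mm above this point. It turns clockwise easily (2.5 mm play); stops meet about 2 deg past bar in line with x = locked. Lug on lug it sits 16 mm too high.
- cup: Clear cup fixed upright in a grey cradle 124 mm across; origin under its centre, z up. Neck 64 mm across, 53 at the rim. Two green lugs at +x and -x, out to 78 mm across, 30 deg wide, 9 to 16.5 mm below the rim; each has a stop reaching lower at its clockwise end. On the cradle white ticks mark the x line (locked), white dots 70 deg counter-clockwise mark where the ticks go on. Half turn = same.
- yellow_base_grip (a point): Yellow blade base of another, wider cup: same form, 104 mm across, 68 mm high, loose; same point and axes as the green one. Not wanted here; leave it where it stands.

How it is judged:
At the end, for the whole second after the job is handed in: The green base sits fully down on the cup (grip point within 10 mm of the cup's axis, 30 mm above the rim to within 6 mm, tilted less than 7 degrees), turned so that its ticks are within 12 degrees of the cradle's ticks, and released (horizontal distance between green_base_grip and cup_mouth below 0.01 m and z of green_base_grip in the frame of cup_mouth between 0.024 and 0.036 m and angle between the x axis of green_base_grip and the x axis of cup_mouth, either way round below 0.21 rad and angle between green_base_grip's own z axis and vertical below 0.12 rad); the robot touches nothing.
It fails at once if the yellow base is moved more than 30 mm (distance of yellow_base_grip from where it was at the start of the episode above 0.03 m).
It also fails if it takes over 40 s, if anything falls off the work surface, if the arm or the gripper's body presses on something with over 40 N, if the wrist force passes 120 N, or if a joint passes its speed limit or range.

## Robot

A 6-joint arm with a two-finger parallel gripper is mounted at the origin on a cart in front of the work surface, level with it; the furniture and walls round the work are solid. World frame = base frame: x ahead of the robot, y to its left, z up, the work surface at z = 0. Lengths are in m, angles in rad, forces in N, time in s.
With the tool pointing down it reaches from about 0.4 to 0.825 m from the base axis. Payload 7 kg.
Tool frame: the origin (TCP) lies between the finger pads; the fingertips stand ahead of it and the grasp point (between the pads) lies 3 mm ahead of it (ctrl.tip_extent is the z of the fingertips in the tool frame, in m); z points along the fingers, y is the direction in which the jaws open and shut (so a half turn about z gives the same grasp; the last joint's range is limited). The gripper opens to 85 mm and grips with 20 to 120 N. Pads are 22 mm wide; open, the fingers measure 114 mm over their backs; the gripper's body (76 mm by 85 mm) begins 54 mm behind the grasp point. The pads swing forward as they close: fully open they stand 13 mm farther back than shut.
Start: joints at [1.42, 0.359, 0.012, 0, -1.224, -0.288], TCP at [0.287, 0.611, 0.22] pointing down, gripper open.
Joint ranges: [-3.07, 3.07], [-1.43, 2.12], [-1.02, 1.25], [-3.03, 1.67], [-3.05, -0], [-3.03, 3.03]. Speed limits (rad/s): [2.39, 2.39, 3.01, 3.14, 3.14, 3.14].

## Interface

Orientations are given as a rotation vector (axis times angle).
In Python, from plant import ctrl gives the robot as it stands.
- The arm moves only by the shell command python3 -m crank 'ROWS' [FORCE]. ROWS is text: rows parted by semicolons, each of 7 numbers parted by spaces: the shift along the tool's x, y, z in mm, then the turn, a rotation vector about the tool's x, y, z in rad, then the opening in per cent of the stroke, from 0 (shut) to 100 (fully open). A call has 1 to 12 rows; each row shifts and turns the commanded pose from where the row before left it, along the tool's axes as they then stand; what a row does not reach is not made up. A row lasts 1/8 s, in which the tool goes at most 62.5 mm and 10.7 degrees, less where a joint would pass 70% of its speed; a pose out of reach is approached as far as the arm can. A call with a gripper value outside its range is refused whole. The fingers move at their own pace and stop on an object; FORCE is the grip in N (left out, the last holds). Time passes only in rows, so rows that do not move let the fingers close. It gives the time, the measured TCP pose, the force and the opening at its end, in the units of the state.
- ctrl.get_state(): the state, without advancing time (a new reading comes with each control period).
- ctrl.capture(name): name is "scene" or "top" or "wrist"; returns a dict with "pixels" (384x512x3 uint8, red, green, blue), "fovy" (degrees; the focal length in pixels is half the picture's height over the tangent of half this angle, whatever the lens; pixels are square), "cx", "cy" (the principal point, pixels), "view" (4x4, takes a point from world to camera coordinates). Camera axes: x right, y down, z forward; pixel columns grow to the right and rows downward; lengths in m; the calibration is good to about 2 mm. A picture is of the moment at which its call begins. There is no depth.
- ctrl.finish_job(): hands the job in, once; it reports no verdict.
The state is a dict: "time_s": time; "joint_pos": joint angles; "qvel": joint speeds; "joint_torque": joint torques, N m; "position": TCP position; "orientation": TCP orientation; "contact_force": force on the tool from outside, world axes, zero at the start; "moment": the same for the moment, N m; "finger_gap": finger opening in m.
Only numpy, scipy, OpenCV 4.12 (cv2) and the standard library are available. Lean on these libraries where they do the work, as an engineer would, in place of code of your own. Each camera call takes 0.05 s, during which the arm holds its last target.

## Working session

There is one attempt and no reset: what is moved stays moved. The work goes in short steps, Python scripts to look and compute and a shell command to move; the robot and the scene stay as the last step left them, time stands still between calls to the robot, and variables do not carry over. Pictures are saved under pics/ and viewed, and the job is handed in when it is done.

```bash
ls; mkdir -p pics
python3 - <<'E'
from plant import ctrl
import cv2
print(ctrl.get_state(), ctrl.tip_extent)
for n in ("scene","top","wrist"):
    c=ctrl.capture(n); cv2.imwrite(f"pics/{n}0.png",c["pixels"][:,:,::-1]); print(n,c["fovy"],c["cx"],c["cy"],c["view"].round(4).tolist() if hasattr(c["view"],"round") else c["view"], [k for k in c])
E
```

```text
pics
{'time_s': 0.0, 'joint_pos': array([ 1.42007497e+00,  3.59397537e-01,  1.10857725e-02, -3.46103037e-04,
       -1.22411643e+00, -2.88125655e-01]), 'qvel': array([-2.21529945e-03, -2.07686135e-03,  5.97199515e-04, -3.77664964e-05,
       -9.61724183e-04,  3.49227043e-04]), 'joint_torque': array([ 5.96493664e-04, -5.83323741e+01,  2.93421596e+01,  6.93676963e+00,
       -5.78899286e-03, -2.98797966e-05]), 'position': array([0.28660483, 0.61058839, 0.21946926]), 'orientation': array([ 3.06461590e+00, -6.83642375e-01, -3.33812877e-04]), 'contact_force': array([ 0.38160599, -0.28346719, -0.7327175 ]), 'moment': array([ 0.0058732 ,  0.03019154, -0.07153411]), 'finger_gap': 0.08579745797612125} 0.022
scene 52.21065037773761 252.72574794510368 192.69185349957243 [[-0.8877, -0.4601, 0.0148, 0.4005], [-0.3247, 0.6031, -0.7286, 0.3514], [0.3263, -0.6516, -0.6848, 0.6319], [0.0, 0.0, 0.0, 1.0]] ['pixels', 'fovy', 'cx', 'cy', 'view']
top 51.24515907119832 254.38583886219746 189.1376361630905 [[0.01, -0.9999, 0.01, -0.1714], [-0.9989, -0.0104, -0.045, 0.541], [0.0451, -0.0096, -0.9989, 0.9552], [0.0, 0.0, 0.0, 1.0]] ['pixels', 'fovy', 'cx', 'cy', 'view']
wrist 69.56962298955037 253.56549596817777 193.22294571608893 [[-0.4255, -0.905, 0.0012, 0.6734], [-0.8679, 0.4085, 0.2826, -0.0375], [-0.2563, 0.1192, -0.9592, 0.3779], [0.0, 0.0, 0.0, 1.0]] ['pixels', 'fovy', 'cx', 'cy', 'view']
```

View pics/scene0.png

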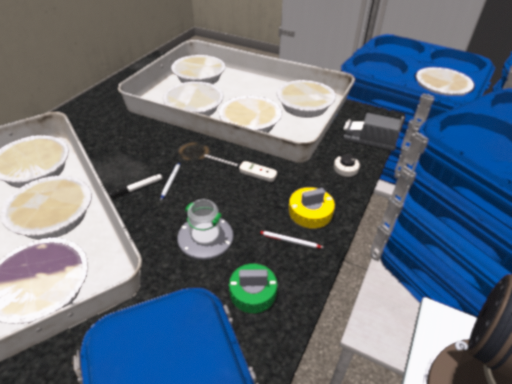

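View pics/top0.png

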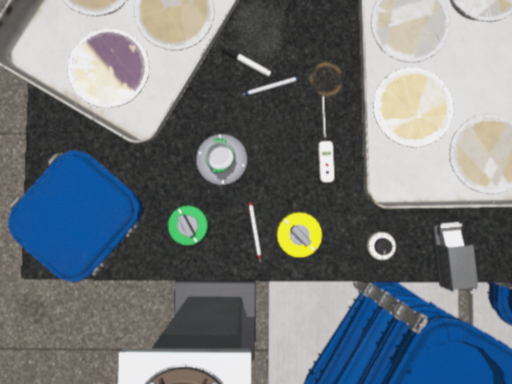

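View pics/wrist0.png

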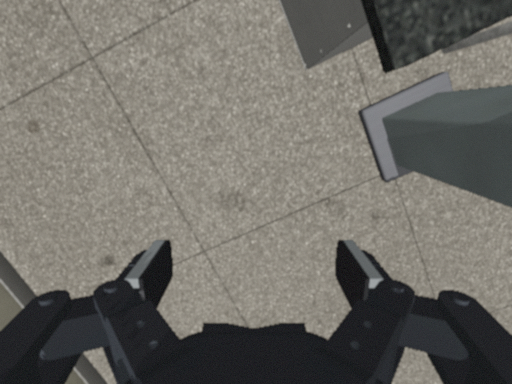

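```bash
cat > h.py <<'E'
import numpy as np, cv2
from plant import ctrl
from scipy.spatial.transform import Rotation as R
def ray(c,u,v):
    f=192/np.tan(np.radians(c["fovy"])/2); V=np.array(c["view"])
    d=V[:3,:3].T@np.array([(u-c["cx"])/f,(v-c["cy"])/f,1]); o=-V[:3,:3].T@V[:3,3]
    return o,d
def onz(c,u,v,z):
    o,d=ray(c,u,v); return (o+d*(z-o[2])/d[2])[:2]
def proj(c,p):
    f=192/np.tan(np.radians(c["fovy"])/2); V=np.array(c["view"])
    q=V[:3,:3]@np.array(p)+V[:3,3]; return np.array([c["cx"]+f*q[0]/q[2],c["cy"]+f*q[1]/q[2]])
def crop(c,u0,v0,w,h,k,name):
    im=c["pixels"][v0:v0+h,u0:u0+w,::-1]; cv2.imwrite(name,cv2.resize(im,None,fx=k,fy=k,interpolation=cv2.INTER_CUBIC))
E
python3 - <<'E'
from h import *
c=ctrl.capture("top"); crop(c,150,120,180,140,4,"pics/t1.png")
s=ctrl.capture("scene"); crop(s,170,170,180,150,4,"pics/s1.png")
for n,c in (("top",c),("scene",s)):
    hsv=cv2.cvtColor(c["pixels"],cv2.COLOR_RGB2HSV)
    for col,lo,hi in(("g",(55,120,60),(85,255,255)),("y",(25,150,80),(33,255,255))):
        m=cv2.inRange(hsv,lo,hi)
        k,l,st,ce=cv2.connectedComponentsWithStats(m)
        for i in range(1,k):
            if st[i][4]>25:
                ct=cv2.findContours((l==i).astype('uint8'),0,1)[0][0]
                print(n,col,st[i],ce[i].round(1),cv2.fitEllipse(cv2.convexHull(ct)) if len(ct)>5 else '')
E
```

```text
top g [179 205  30  38 451] [197.  219.8] ((193.6298370361328, 221.3941650390625), (25.27709197998047, 38.5704345703125), 151.037353515625)
top g [168 209  28  37 397] [177.6 230.7] ((181.9188690185547, 227.8646697998047), (26.97212791442871, 38.22751235961914), 154.8090362548828)
top y [ 277  212   45   46 1224] [298.7 234.2] ((298.95623779296875, 234.3826904296875), (45.50064468383789, 46.078208923339844), 169.538330078125)
scene g [213 213   8  12  46] [216.5 218.3] ((216.43397521972656, 218.13255310058594), (4.501613140106201, 12.918488502502441), 31.352798461914062)
scene g [ 228  263   50   50 1258] [252.2 291.1] ((252.43971252441406, 287.1329040527344), (49.147071838378906, 50.26957321166992), 10.246359825134277)
scene y [289 188  46  39 859] [310.3 208.1] ((310.8883972167969, 206.04689025878906), (38.63856506347656, 46.25570297241211), 98.55470275878906)
```

View pics/t1.png

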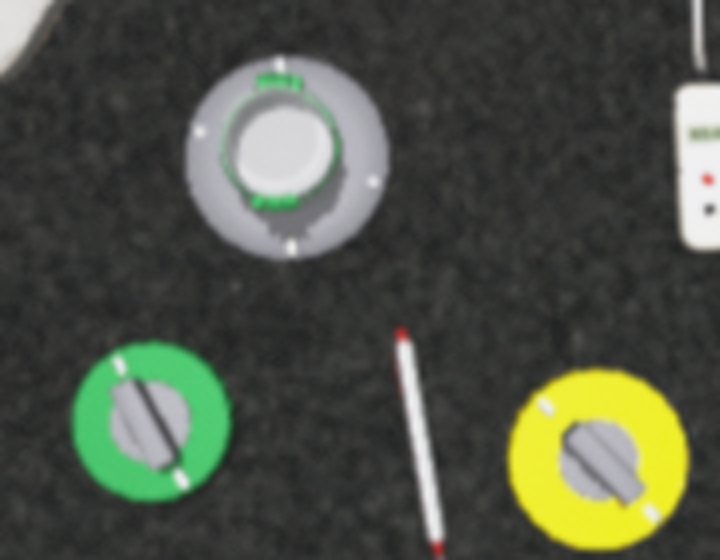

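View pics/s1.png

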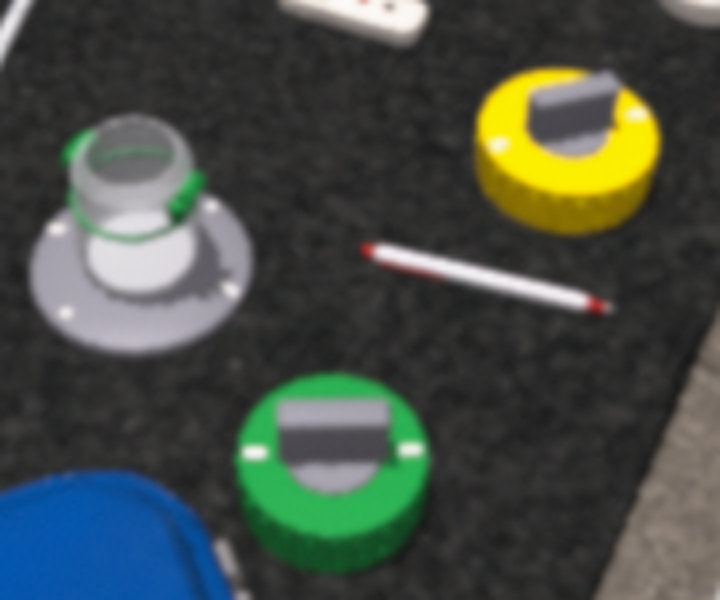

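Run:
```python
from h import *
c=ctrl.capture("top"); s=ctrl.capture("scene")
T=lambda a,b:(150+(a+.5)/4-.5,120+(b+.5)/4-.5)
S=lambda a,b:(170+(a+.5)/4-.5,170+(b+.5)/4-.5)
def tri(p,q):
    o1,d1=ray(c,*p);o2,d2=ray(s,*q)
    A=np.c_[d1,-d2]; k=np.linalg.lstsq(A,o2-o1,rcond=None)[0]
    a=o1+d1*k[0];b=o2+d2*k[1]; return ((a+b)/2).round(4),np.linalg.norm(a-b).round(4)
print("tick far",tri(T(280,64),S(57,229)) ,tri(T(280,64),S(230,290)))
print("ticks",tri(T(291,247),S(230,290)),tri(T(291,247),S(57,229)))
print("dots",tri(T(199,131),S(66,313)),tri(T(374,181),S(211,205)))
print("gticks",tri(T(119,365),S(255,453)),tri(T(182,480),S(411,450)))
print("yticks",tri(T(546,406),S(499,145)),tri(T(652,514),S(637,115)))
print("green lugs top z.0835", onz(c,*T(279,80),.087),onz(c,*T(276,203),.084))
for z in (0.005,.01): print(z,[onz(c,*T(*p),z).round(4) for p in((280,64),(291,247),(199,131),(374,181))])
print("greencap z.034",[onz(c,*T(*p),.034).round(4) for p in((119,365),(182,480),(151.5,422))])
hsv=cv2.cvtColor(c["pixels"],cv2.COLOR_RGB2HSV); m=cv2.inRange(hsv,(55,120,60),(85,255,255));m[:200]=0
h=cv2.convexHull(cv2.findNonZero(m)); e=cv2.fitEllipse(h); print(e, onz(c,*e[0],.034))
# cradle disc
```

```text
tick far (array([ 0.6718, -0.0803,  0.0092]), np.float64(0.0022)) (array([ 0.6255, -0.0954, -0.0145]), np.float64(0.1068))
ticks (array([ 0.5608, -0.0881,  0.0095]), np.float64(0.0002)) (array([ 0.5954, -0.0649,  0.0668]), np.float64(0.0933))
dots (array([ 0.6307, -0.0314,  0.0108]), np.float64(0.0004)) (array([ 0.6019, -0.1378,  0.01  ]), np.float64(0.0006))
gticks (array([0.4886, 0.0107, 0.0327]), np.float64(0.0001)) (array([ 0.4219, -0.0272,  0.032 ]), np.float64(0.0011))
yticks (array([ 0.4669, -0.2416,  0.0318]), np.float64(0.0002)) (array([ 0.4038, -0.3046,  0.0314]), np.float64(0.0003))
green lugs top z.0835 [ 0.64978514 -0.08549596] [ 0.58082258 -0.08454154]
0.005 [array([ 0.6735, -0.0794]), array([ 0.5612, -0.0877]), array([ 0.6317, -0.0305]), array([ 0.6022, -0.1378])]
0.01 [array([ 0.6726, -0.0798]), array([ 0.5609, -0.0881]), array([ 0.631 , -0.0312]), array([ 0.6016, -0.1379])]
greencap z.034 [array([0.4887, 0.0105]), array([ 0.4216, -0.0276]), array([ 0.4554, -0.0092])]
((187.5363006591797, 224.98011779785156), (40.21738815307617, 40.63056182861328), 61.374610900878906) [ 0.4557281  -0.00924648]
```

```bash
cat >> h.py <<'E'
def go(x,y,z,yawdeg):
    "z of TCP. prints tool-frame shift mm and turn from measured pose"
    st=ctrl.get_state(); Rm=R.from_rotvec(st["orientation"]).as_matrix()
    d=np.array([x,y,z])-st["position"]
    yw=np.radians(yawdeg); X=np.array([np.cos(yw),np.sin(yw),0]);Z=np.array([0,0,-1.]);Y=np.cross(Z,X)
    Rt=np.c_[X,Y,Z]
    print("pos",st["position"].round(4),"yaw",np.degrees(np.arctan2(Rm[1,0],Rm[0,0])).round(2),"t",st["time_s"],"gap",round(st["finger_gap"],4),"F",st["contact_force"].round(1),"M",st["moment"].round(2),"q",st["joint_pos"].round(2))
    print("shift now-axes",(Rm.T@d*1000).round(1),"target-axes",(Rt.T@d*1000).round(1),"turn",R.from_matrix(Rm.T@Rt).as_rotvec().round(3))
E
python3 -m crank '0 0 -10 0 0 0.182 100;0 0 -10 0 0 0.182 100;0 0 -10 0 0 0.182 100;0 0 0 0 0 0.182 100;0 0 0 0 0 0.182 100;0 0 0 0 0 0.182 100;0 0 0 0 0 0.182 100;0 0 0 0 0 0.182 100;0 0 0 0 0 0.182 100;0 0 0 0 0 0.182 100;0 0 0 0 0 0.182 100;0 0 0 0 0 0.182 100' 40
python3 -c "
from h import *
go(.4555,-.009,.22,-150.4)"
```

```text
time_s: 1.85
position: [0.2868, 0.611, 0.2504]
orientation: [0.797, -3.039, 0.0]
contact_force: [0.2, -0.4, 0.1]
finger_gap: 0.0856
pos [0.2868 0.611  0.2504] yaw -150.62 t 1.85 gap 0.0856 F [ 0.2 -0.4  0.1] M [ 0.03  0.06 -0.05] q [ 1.42  0.34  0.06 -0.   -1.28 -2.48]
shift now-axes [ 157.1 -623.    30.4] target-axes [ 159.5 -622.4   30.4] turn [-0.    -0.    -0.004]
```

```bash
python3 -m crank '7 -28 0 0 0 0 100;14 -56 0 0 0 0 100;14 -56 0 0 0 0 100;14 -56 0 0 0 0 100;14 -56 0 0 0 0 100;14 -56 0 0 0 0 100;14 -56 0 0 0 0 100;14 -56 0 0 0 0 100;14 -56 0 0 0 0 100;14 -56 0 0 0 0 100;14 -56 0 0 0 0 100;10 -35 0 0 0 0 100'
python3 - <<'E'
from h import *
go(.4555,-.009,.22,-150.4)
c=ctrl.capture("wrist"); cv2.imwrite("pics/w1.png",c["pixels"][:,:,::-1])
E
```

```text
time_s: 3.35
position: [0.4595, -0.0101, 0.2507]
orientation: [-0.804, 3.036, -0.0]
contact_force: [0.6, 1.4, 0.4]
finger_gap: 0.0853
pos [ 0.4595 -0.0101  0.2507] yaw -150.35 t 3.35 gap 0.0853 F [0.6 1.4 0.4] M [ 0.07 -0.04  0.02] q [ 0.41 -0.03 -0.39  0.   -1.21 -1.46]
shift now-axes [ 3.   3.  30.7] target-axes [ 3.   3.  30.7] turn [-0.     0.001  0.001]
```

View pics/w1.png

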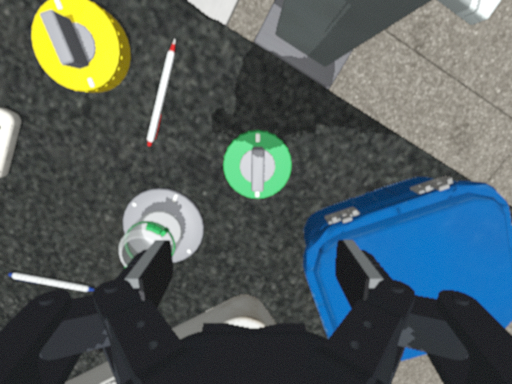

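Run:
```python
from h import *
c=ctrl.capture("wrist")
hsv=cv2.cvtColor(c["pixels"],cv2.COLOR_RGB2HSV); m=cv2.inRange(hsv,(55,120,60),(85,255,255));m[210:]=0
e=cv2.fitEllipse(cv2.convexHull(cv2.findNonZero(m))); print(e, onz(c,*e[0],.032))
print(onz(c,257,137,.034),onz(c,258,194,.034)) # ticks
crop(c,90,110,220,170,3,"pics/w1c.png")
```

```text
((258.44549560546875, 164.66346740722656), (68.87423706054688, 69.0826187133789), 27.493709564208984) [ 0.45321937 -0.00863457]
[ 0.42196466 -0.028822  ] [0.48909334 0.0112269 ]
```

View pics/w1c.png

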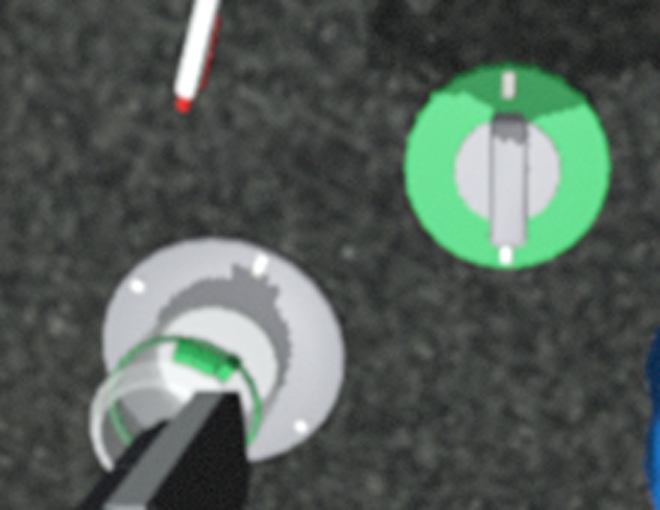

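```bash
python3 -m crank '3 3 30 0 0 0 100;0 0 40 0 0 0 100;0 0 40 0 0 0 100;0 0 30 0 0 0 100;0 0 20 0 0 0 100;0 0 15 0 0 0 100;0 0 10 0 0 0 100;0 0 0 0 0 0 100'
python3 - <<'E'
from h import *
go(.4555,-.009,.061,-150.4)
c=ctrl.capture("wrist"); cv2.imwrite("pics/w2.png",c["pixels"][:,:,::-1])
E
```

```text
time_s: 4.45
position: [0.455, -0.0066, 0.0651]
orientation: [0.806, -3.035, 0.0]
contact_force: [-0.7, -0.4, 0.5]
finger_gap: 0.0856
pos [ 0.455  -0.0066  0.0651] yaw -150.26 t 4.45 gap 0.0856 F [-0.7 -0.4  0.5] M [ 0.02 -0.01  0.  ] q [ 0.42  0.17 -0.66 -0.   -0.74 -1.47]
shift now-axes [ 0.7 -2.4  4.1] target-axes [ 0.7 -2.4  4.1] turn [ 0.    -0.001  0.002]
```

View pics/w2.png

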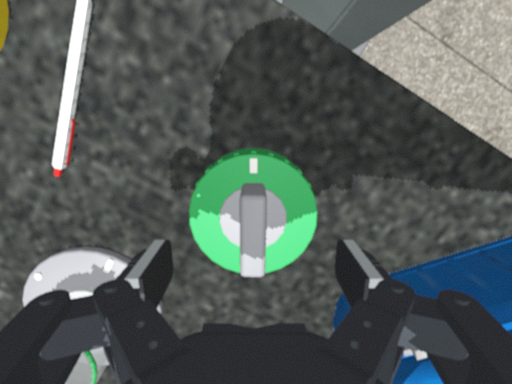

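```bash
python3 -m crank '1 -1 4 0 0 0 100;0 0 0 0 0 0 60;0 0 0 0 0 0 15;0 0 0 0 0 0 0;0 0 0 0 0 0 0;0 0 0 0 0 0 0;0 0 0 0 0 0 0;0 0 0 0 0 0 0' 50
python3 - <<'E'
from h import *
go(.4555,-.009,.061,-150.4)
c=ctrl.capture("wrist"); cv2.imwrite("pics/w3.png",c["pixels"][:,:,::-1])
E
```

```text
time_s: 5.5
position: [0.4549, -0.0081, 0.0614]
orientation: [-0.806, 3.036, -0.0]
contact_force: [-0.2, 0.4, -0.0]
finger_gap: 0.0002
pos [ 0.4549 -0.0081  0.0614] yaw -150.27 t 5.5 gap 0.0002 F [-0.2  0.4 -0. ] M [-0.05 -0.03 -0.09] q [ 0.42  0.17 -0.67  0.   -0.73 -1.47]
shift now-axes [-0.1 -1.1  0.4] target-axes [-0.1 -1.1  0.4] turn [-0.     0.     0.002]
```

View pics/w3.png

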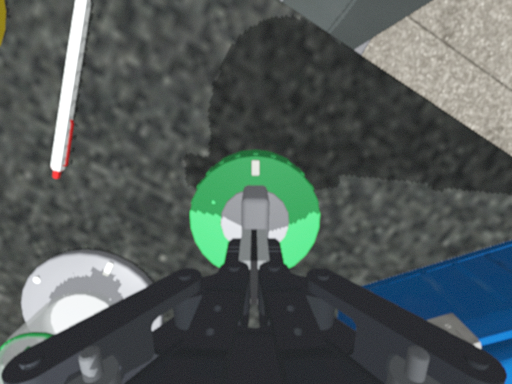

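Run:
```python
from h import *
c=ctrl.capture("wrist");st=ctrl.get_state()
Rm=R.from_rotvec(st["orientation"]).as_matrix();p=st["position"]
for z in(0,.003,.022): print("tool",z,proj(c,p+Rm[:,2]*z))
V=np.array(c["view"]);print("cam in tool",Rm.T@(-V[:3,:3].T@V[:3,3]-p), "cam z in tool",Rm.T@V[2,:3])
a=np.radians(29.6);u=np.array([np.cos(a),np.sin(a),0]);b=np.array([.4555,-.0088,0])
for s in(-.027,0,.027): print("bar",s,proj(c,b+u*s+[0,0,.068]),proj(c,b+u*s+[0,0,.034]))
t=ctrl.capture("top"); crop(t,130,150,120,120,5,"pics/t2.png")
s=ctrl.capture("scene"); crop(s,200,200,150,120,5,"pics/s2.png")
```

```text
tool 0 [253.71578237 237.67840695]
tool 0.003 [253.71403893 235.54355475]
tool 0.022 [253.70423449 223.53793829]
cam in tool [ 7.31856752e-02 -1.53852315e-05 -1.52685179e-01] cam z in tool [-2.83558675e-01 -3.52756775e-04  9.58954824e-01]
bar -0.027 [252.14132094 198.72498872] [252.40022634 183.42203241]
bar 0 [252.13693996 242.94372997] [252.38634065 220.79537692]
bar 0.027 [252.13295694 283.14577823] [252.37351184 255.32410717]
```

View pics/t2.png

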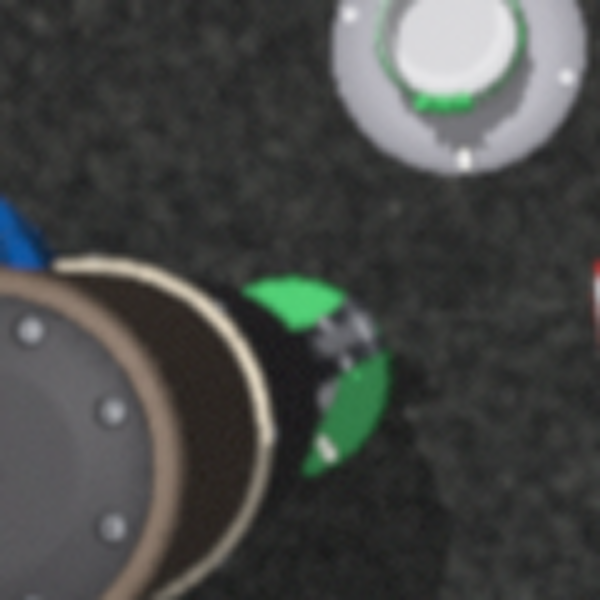

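View pics/s2.png

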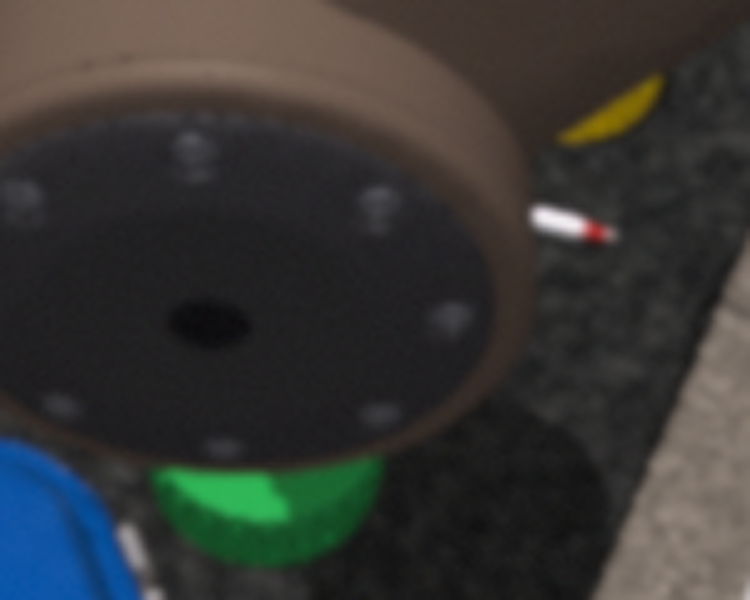

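Run:
```python
from h import *
c=ctrl.capture("wrist"); crop(c,180,140,150,150,5,"pics/w3c.png"); print(ctrl.get_state()["finger_gap"])
```

```text
6.994387927342268e-05
```

View pics/w3c.png

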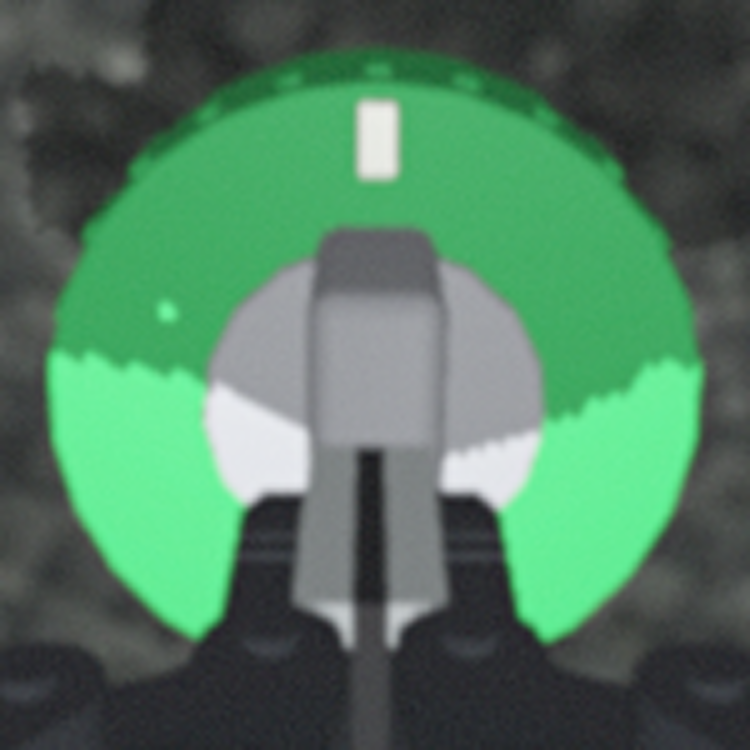

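```bash
python3 - <<'E'
from h import *
c=ctrl.capture("wrist");st=ctrl.get_state()
Rm=R.from_rotvec(st["orientation"]).as_matrix();p=st["position"]
def toolray(u,v):
    o,d=ray(c,u,v); return Rm.T@(o-p),Rm.T@d
# in w2 (open): camera fixed in tool
for (u,v) in((172,240),(337,240),(172,300),(158,312)):
    o,d=toolray(u,v); 
    for y in(-.0428,.0428):
        k=(y-o[1])/d[1]
        if k>0: print((u,v),(o+k*d).round(4))
o,d=toolray(253.7,230)
for x in (.011,0,-.011): print("closed tip", x,(o+(x-o[0])/d[0]*d).round(4))
print(ctrl.tip_extent)
print(tuple(proj(c,p+Rm@np.array(q)).round(0) for q in([.011,0,.022],[-.011,0,.022],[.011,0,-.007])))
E
python3 - <<'E'
import cv2
i=cv2.imread('pics/w2.png'); cv2.imwrite('pics/w2c.png',cv2.resize(i[200:384,60:460],None,fx=2,fy=2,interpolation=2))
E
```

```text
(172, 240) [ 0.0087 -0.0428 -0.0209]
(337, 240) [ 0.0098  0.0428 -0.0232]
(172, 300) [-0.0214 -0.0428 -0.0299]
(158, 312) [-0.0127 -0.0428 -0.0493]
closed tip 0.011 [ 0.011  -0.     -0.0134]
closed tip 0 [ 0.     -0.      0.0112]
closed tip -0.011 [-0.011  -0.      0.0359]
0.022
(array([254., 208.]), array([254., 238.]), array([254., 225.]))
```

View pics/w2c.png

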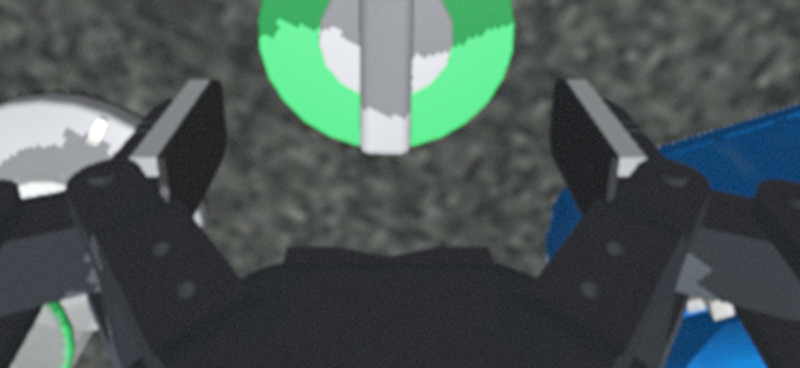

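```bash
python3 -m crank '0 0 -5 0 0 0 60;0 0 0 0 0 0 60;0 0 0 0 0 0 60;0 0 0 0 0 0 60' 50
python3 - <<'E'
from h import *
go(.4555,-.009,.03,-150.4)
c=ctrl.capture("wrist"); crop(c,100,140,300,200,2.6,"pics/w4.png")
s=ctrl.capture("scene"); cv2.imwrite("pics/s4.png",s["pixels"][:,:,::-1])
E
```

```text
time_s: 6.3
position: [0.4548, -0.0081, 0.0664]
orientation: [0.806, -3.036, -0.0]
contact_force: [0.3, -0.7, 1.5]
finger_gap: 0.0513
pos [ 0.4548 -0.0081  0.0664] yaw -150.28 t 6.3 gap 0.0513 F [ 0.3 -0.7  1.5] M [-0.05  0.02 -0.01] q [ 0.42  0.17 -0.66 -0.   -0.74 -1.47]
shift now-axes [-0.1 -1.1 36.4] target-axes [-0.1 -1.1 36.4] turn [ 0.    -0.     0.002]
```

View pics/w4.png

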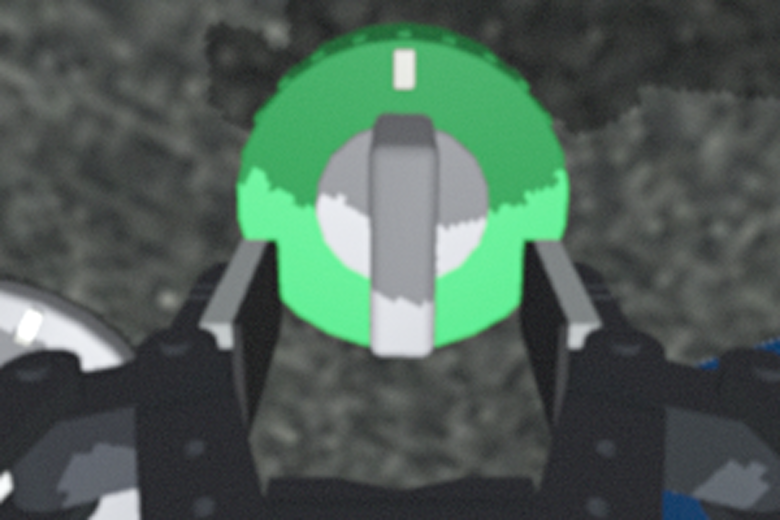

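View pics/s4.png

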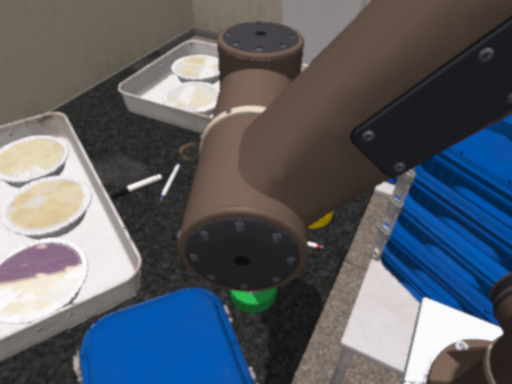

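```bash
python3 -m crank '0 -1 10 0 0 0 60;0 0 10 0 0 0 60;0 0 6 0 0 0 60;0 0 0 0 0 0 60' 50
python3 - <<'E'
from h import *
go(.4555,-.009,.03,-150.4)
c=ctrl.capture("wrist"); crop(c,100,140,300,200,2.6,"pics/w5.png")
E
```

```text
time_s: 6.9
position: [0.4549, -0.0092, 0.0396]
orientation: [0.805, -3.035, 0.0]
contact_force: [0.2, -0.2, -0.3]
finger_gap: 0.0514
pos [ 0.4549 -0.0092  0.0396] yaw -150.27 t 6.9 gap 0.0514 F [ 0.2 -0.2 -0.3] M [ 0.02  0.03 -0.05] q [ 0.42  0.21 -0.69 -0.   -0.67 -1.47]
shift now-axes [-0.7 -0.2  9.6] target-axes [-0.6 -0.2  9.6] turn [ 0.    -0.002  0.002]
```

View pics/w5.png

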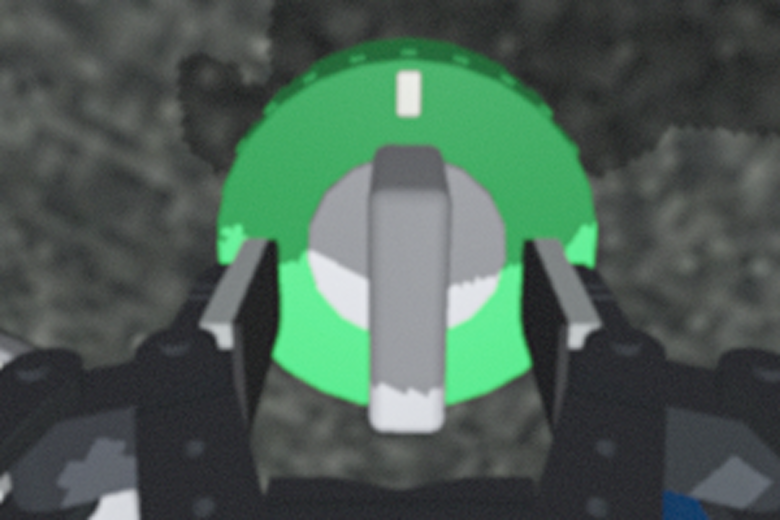

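```bash
python3 -m crank '0 0 7 0 0 0 60;0 0 4 0 0 0 60;0 0 0 0 0 0 15;0 0 0 0 0 0 0;0 0 0 0 0 0 0;0 0 0 0 0 0 0;0 0 0 0 0 0 0' 60
python3 - <<'E'
from h import *
go(.4555,-.009,.03,-150.4)
c=ctrl.capture("wrist"); crop(c,100,140,300,200,2.6,"pics/w6.png")
E
```

```text
time_s: 7.82
position: [0.4555, -0.0089, 0.0296]
orientation: [-0.806, 3.036, 0.0]
contact_force: [-1.4, 0.3, 3.9]
finger_gap: 0.0147
pos [ 0.4555 -0.0089  0.0296] yaw -150.27 t 7.825 gap 0.0147 F [-1.4  0.3  3.9] M [ 0.22  0.38 -0.01] q [ 0.42  0.23 -0.7   0.   -0.64 -1.47]
shift now-axes [ 0.1 -0.1 -0.4] target-axes [ 0.1 -0.1 -0.4] turn [-0.     0.     0.002]
```

View pics/w6.png

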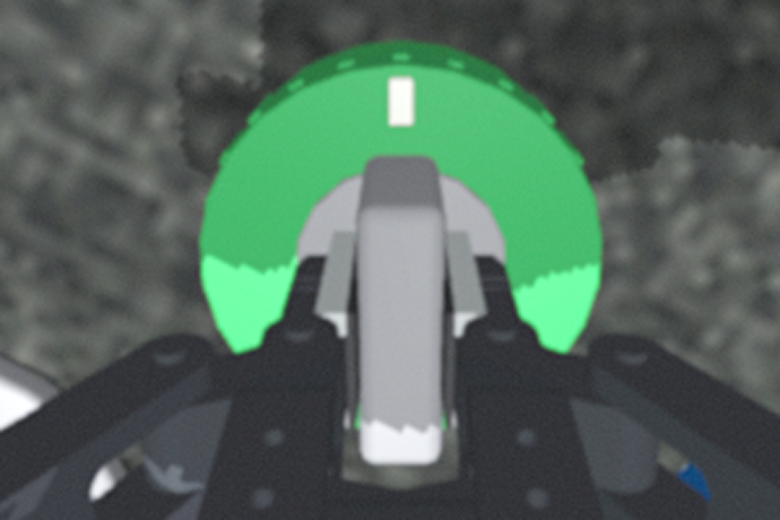

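```bash
python3 -m crank '0 0 -10 0 0 0 0;0 0 -25 0 0 0 0;0 0 -35 0 0 0 0;0 0 -35 0 0 0 0;0 0 -30 0 0 0 0;0 0 0 0 0 -0.163 0;0 0 0 0 0 -0.163 0;0 0 0 0 0 -0.163 0;0 0 0 0 0 -0.163 0;0 0 0 0 0 -0.163 0;0 0 0 0 0 0 0'
python3 - <<'E'
from h import *
go(.6165,-.0844,.165,-103.7)
c=ctrl.capture("wrist"); cv2.imwrite("pics/w7.png",c["pixels"][:,:,::-1])
s=ctrl.capture("scene"); cv2.imwrite("pics/s7.png",s["pixels"][:,:,::-1])
E
```

```text
time_s: 9.25
position: [0.4551, -0.0091, 0.1647]
orientation: [1.942, -2.47, -0.0]
contact_force: [-0.2, -0.3, -2.6]
finger_gap: 0.0149
pos [ 0.4551 -0.0091  0.1647] yaw -103.65 t 9.25 gap 0.0149 F [-0.2 -0.3 -2.6] M [ 0.03 -0.01 -0.03] q [ 0.41  0.04 -0.53 -0.   -1.   -0.65]
shift now-axes [  35.1 -174.7   -0.4] target-axes [  35.  -174.7   -0.3] turn [0.    0.    0.001]
```

View pics/w7.png

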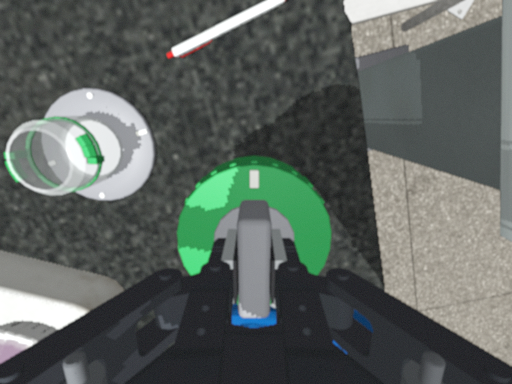

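View pics/s7.png

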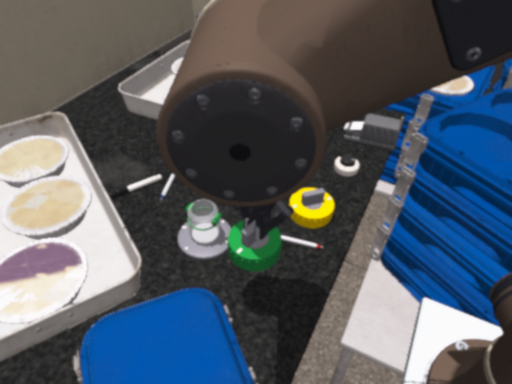

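Run:
```python
from h import *
c=ctrl.capture("wrist"); crop(c,0,75,170,135,4.5,"pics/w7c.png")
```

```text
(no output)
```

View pics/w7c.png

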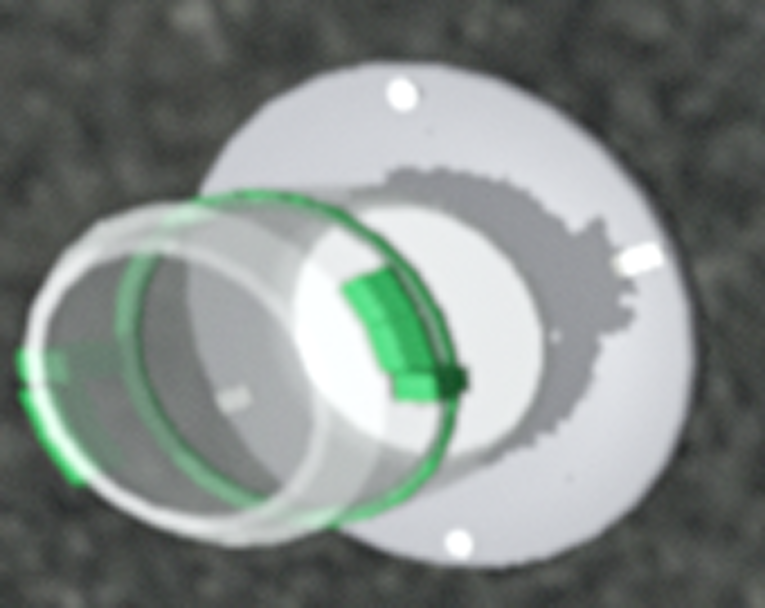

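Run:
```python
from h import *
c=ctrl.capture("wrist")
W=lambda a,b:((a+.5)/4.5-.5,75+(b+.5)/4.5-.5)
P=[onz(c,*W(*p),.01) for p in((638,258),(233,400),(402,96),(459,544))]
print(np.round(P,4),(P[0]+P[1])/2,(P[2]+P[3])/2,np.degrees(np.arctan2(*(P[1]-P[0])[::-1])),np.degrees(np.arctan2(*(P[2]-P[3])[::-1])))
# rim outer edge at z=.096: opposite points estimate
print(onz(c,*W(180,375),.096))
```

```text
[[ 0.5608 -0.088 ]
 [ 0.6712 -0.0794]
 [ 0.6014 -0.1361]
 [ 0.631  -0.0309]] [ 0.61601298 -0.08373658] [ 0.61619683 -0.08348032] 4.461218600918494 -105.75699692844309
[ 0.61289167 -0.08588972]
```

```bash
python3 -m crank '4 -20 0 0 0 0 0;7 -35 0 0 0 0 0;7 -35 0 0 0 0 0;7 -35 0 0 0 0 0;6 -30 0 0 0 0 0;4 -20 0 0 0 0 0;0 0 0 0 0 0 0;0 0 0 0 0 0 0'
python3 - <<'E'
from h import *
go(.6163,-.084,.165,-103.7)
c=ctrl.capture("wrist"); cv2.imwrite("pics/w8.png",c["pixels"][:,:,::-1])
s=ctrl.capture("scene"); crop(s,150,150,180,140,4,"pics/s8.png")
E
```

```text
time_s: 10.45
position: [0.6171, -0.0844, 0.1638]
orientation: [1.941, -2.469, -0.001]
contact_force: [-0.7, 0.3, -1.3]
finger_gap: 0.0148
pos [ 0.6171 -0.0844  0.1638] yaw -103.64 t 10.45 gap 0.0148 F [-0.7  0.3 -1.3] M [0.01 0.03 0.  ] q [ 0.18  0.32 -0.19 -0.   -1.07 -0.41]
shift now-axes [-0.2  0.9 -1.2] target-axes [-0.2  0.9 -1.2] turn [ 0.001 -0.     0.001]
```

View pics/w8.png

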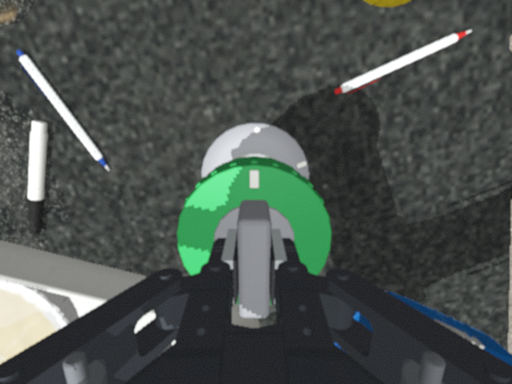

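View pics/s8.png

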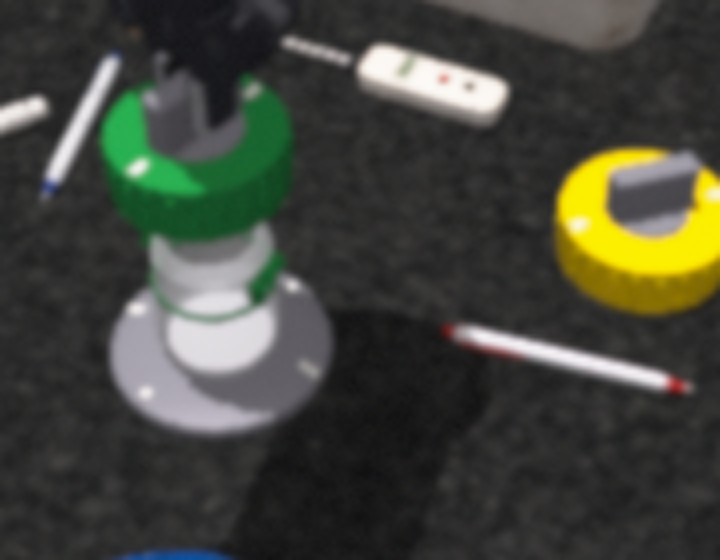

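```bash
python3 -m crank '0 1 12 0 0 0 0;0 0 14 0 0 0 0;0 0 10 0 0 0 0;0 0 8 0 0 0 0;0 0 6 0 0 0 0;0 0 4 0 0 0 0;0 0 0 0 0 0 0'
python3 -c "
from h import *
go(.6163,-.084,.0996,-103.7)"
```

```text
time_s: 11.42
position: [0.6163, -0.0839, 0.1102]
orientation: [1.943, -2.468, -0.0]
contact_force: [-0.3, 0.0, -0.5]
finger_gap: 0.015
pos [ 0.6163 -0.0839  0.1102] yaw -103.58 t 11.425 gap 0.015 F [-0.3  0.  -0.5] M [0.04 0.04 0.02] q [ 0.18  0.36 -0.25  0.   -0.96 -0.42]
shift now-axes [ 0.1 -0.1 10.6] target-axes [ 0.1 -0.1 10.6] turn [ 0.    -0.     0.002]
```

```bash
python3 -m crank '0 0 4 0 0 0 0;0 0 3 0 0 0 0;0 0 2 0 0 0 0;0 0 1 0 0 0 0;0 0 0 0 0 0 0'
python3 -c "
from h import *
go(.6163,-.084,.0996,-103.7)"
```

```text
time_s: 12.05
position: [0.6163, -0.0838, 0.1004]
orientation: [1.943, -2.468, -0.0]
contact_force: [1.0, -0.1, -2.2]
finger_gap: 0.0151
pos [ 0.6163 -0.0838  0.1004] yaw -103.58 t 12.05 gap 0.0151 F [ 1.  -0.1 -2.2] M [ 0.01  0.03 -0.  ] q [ 0.18  0.37 -0.26  0.   -0.94 -0.42]
shift now-axes [ 0.2 -0.1  0.8] target-axes [ 0.2 -0.1  0.8] turn [ 0.    -0.     0.002]
```

```bash
python3 -m crank '0 0 0.6 0 0 0 0;0 0 0 0 0 0.1 0;0 0 0 0 0 0.15 0;0 0 0 0 0 0.15 0;0 0 0 0 0 0.15 0;0 0 0 0 0 0.15 0;0 0 0 0 0 0.15 0;0 0 0 0 0 0.15 0;0 0 0 0 0 0 0'
python3 -c "
from h import *
go(.6163,-.084,.0996,-175.6)"
```

```text
time_s: 13.18
position: [0.6163, -0.0838, 0.0999]
orientation: [-0.523, 3.098, 0.0]
contact_force: [0.2, -0.9, -1.8]
finger_gap: 0.0149
pos [ 0.6163 -0.0838  0.0999] yaw -160.82 t 13.175 gap 0.0149 F [ 0.2 -0.9 -1.8] M [ 0.04 -0.02 -0.  ] q [ 0.18  0.37 -0.26 -0.   -0.94 -1.41]
shift now-axes [ 0.1 -0.2  0.3] target-axes [ 0.1 -0.2  0.3] turn [-0.     0.     0.258]
```

```bash
python3 -m crank '0 0 0 0 0 0.1 0;0 0 0 0 0 0.08 0;0 0 0 0 0 0.05 0;0 0 0 0 0 0.025 0;0 0 0 0 0 0 0'
python3 - <<'E'
from h import *
go(.6163,-.084,.0996,-175.6)
c=ctrl.capture("wrist"); cv2.imwrite("pics/w9.png",c["pixels"][:,:,::-1])
s=ctrl.capture("scene"); crop(s,150,150,180,140,4,"pics/s9.png")
E
```

```text
time_s: 13.8
position: [0.6163, -0.0838, 0.0998]
orientation: [-0.127, 3.139, 0.0]
contact_force: [-0.9, -1.0, -2.0]
finger_gap: 0.0146
pos [ 0.6163 -0.0838  0.0998] yaw -175.37 t 13.8 gap 0.0146 F [-0.9 -1.  -2. ] M [ 0.02  0.   -0.03] q [ 0.18  0.37 -0.26  0.   -0.94 -1.67]
shift now-axes [ 0.  -0.2  0.2] target-axes [ 0.  -0.2  0.2] turn [-0.     0.     0.004]
```

View pics/w9.png

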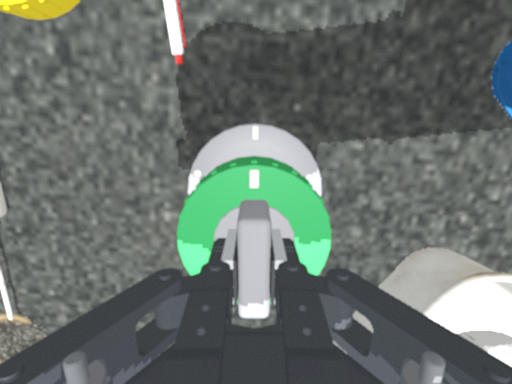

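View pics/s9.png

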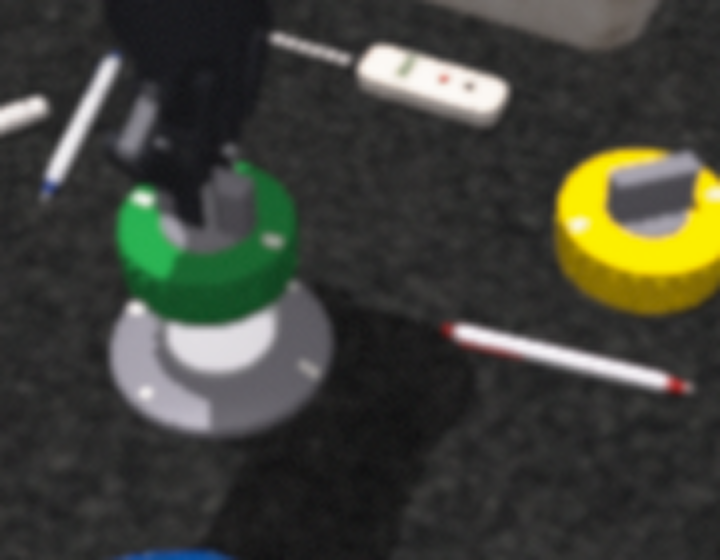

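```bash
python3 -m crank '0 0 0 0 0 0.015 0;0 0 0 0 0 0 20;0 0 0 0 0 0 40;0 0 0 0 0 0 60;0 0 0 0 0 0 60;0 0 0 0 0 0 60'
python3 -c "
from h import *
go(.6163,-.084,.0996,-175.6)"
python3 -m crank '0 0 -8 0 0 0 60;0 0 -20 0 0 0 60;0 0 -40 0 0 0 60;0 0 -50 0 0 0 60;0 0 -40 0 0 0 60;0 0 0 0 0 0 60'
python3 - <<'E'
from h import *
go(.6163,-.084,.0996,-175.6)
c=ctrl.capture("wrist"); cv2.imwrite("pics/w10.png",c["pixels"][:,:,::-1])
s=ctrl.capture("scene"); crop(s,150,150,180,140,4,"pics/s10.png")
E
```

```text
time_s: 14.65
position: [0.6163, -0.0839, 0.0999]
orientation: [-0.1, 3.14, -0.0]
contact_force: [1.0, -0.1, 0.5]
finger_gap: 0.0511
pos [ 0.6163 -0.0839  0.0999] yaw -176.34 t 14.65 gap 0.0511 F [ 1.  -0.1  0.5] M [-0.    0.01  0.05] q [ 0.18  0.37 -0.26  0.   -0.94 -1.69]
shift now-axes [ 0.  -0.1  0.3] target-axes [ 0.  -0.1  0.3] turn [-0.     0.    -0.013]
time_s: 15.4
position: [0.6181, -0.084, 0.2627]
orientation: [-0.1, 3.132, -0.0]
contact_force: [-0.0, -0.4, -0.9]
finger_gap: 0.0513
pos [ 0.6181 -0.084   0.2627] yaw -176.33 t 15.4 gap 0.0513 F [-0.  -0.4 -0.9] M [0.   0.05 0.  ] q [ 0.18  0.25 -0.05  0.   -1.27 -1.69]
shift now-axes [3.10e+00 1.00e-01 1.63e+02] target-axes [1.800e+00 1.000e-01 1.631e+02] turn [-0.     0.008 -0.013]
```

View pics/w10.png

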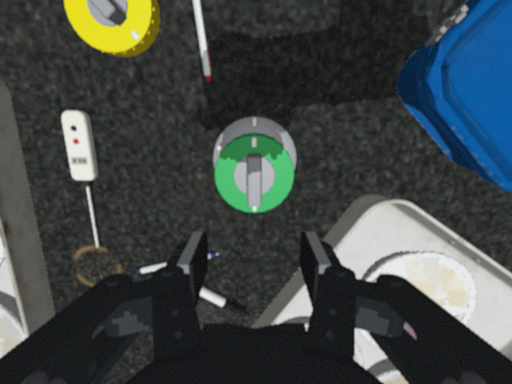

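View pics/s10.png

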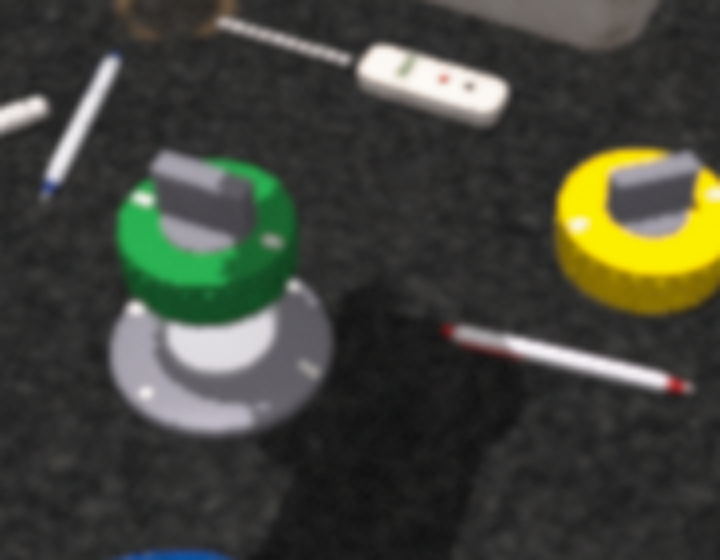

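Run:
```python
from h import *
c=ctrl.capture("wrist");s=ctrl.capture("scene")
g=cv2.cvtColor(c["pixels"],cv2.COLOR_RGB2HSV)
m=((g[...,1]<60)&(g[...,2]>190)).astype('uint8');m[:,:235]=0;m[:,275:]=0;m[:110]=0;m[225:]=0
k,l,st,ce=cv2.connectedComponentsWithStats(m);print([(st[i][4],ce[i].round(1)) for i in range(1,k) if st[i][4]>5])
S=lambda a,b:(150+(a+.5)/4-.5,150+(b+.5)/4-.5)
crop(c,200,105,110,115,5,"pics/w11.png")
def tri(p,q):
    o1,d1=ray(c,*p);o2,d2=ray(s,*q)
    k=np.linalg.lstsq(np.c_[d1,-d2],o2-o1,rcond=None)[0];a=o1+d1*k[0];b=o2+d2*k[1];return (a+b)/2,np.linalg.norm(a-b)
A=tri((254,142),S(273,241));B=tri((254.5,208),S(143,199));print(A,B,(A[0]+B[0])/2,np.degrees(np.arctan2(*(B[0]-A[0])[1::-1])))
```

```text
[(np.int32(49), array([266.6, 168.8])), (np.int32(10), array([264.1, 173.4])), (np.int32(24), array([253.7, 211.9]))]
(array([ 0.57648953, -0.08575673,  0.10590232]), np.float64(0.0024776455199012784)) (array([ 0.65319564, -0.08045134,  0.1047268 ]), np.float64(0.0024206527136728336)) [ 0.61484259 -0.08310404  0.10531456] 3.9565691086763066
```

View pics/w11.png

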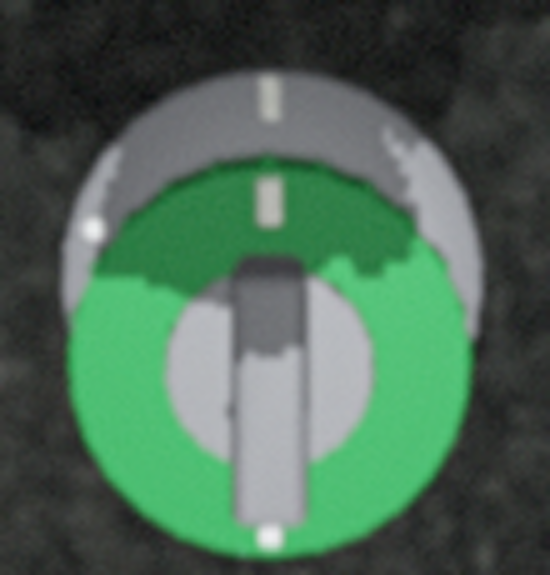

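Seated (cap top about 0.105 m against 0.104 expected), and the ticks line up (4.0° against 4.4°). The gripper is clear and the yellow base hasn't moved.

```bash
python3 -c "
from plant import ctrl
print(ctrl.finish_job())"
```

```text
the job is handed in; nothing more can be done
None
```

The green base is on the cup, locked and released. I handed the job in at about 15.5 s; no verdict was reported.

**What I did:** I gripped the bar, lifted the base and turned it about 72° counter-clockwise of the cup's x line. I then lowered it over the mouth without contact and turned it about 73° clockwise. After opening the fingers I backed up about 160 mm.

**Last checks:**
- **Height:** the cap's top face came out at about 0.105 m, against 0.104 m expected when fully down.
- **Position:** the base axis measured within about 2 mm of the cup's axis.
- **Angle:** the base ticks lie at about 4.0° and the cradle ticks at about 4.4°. They also line up in the wrist picture.
- **Clearance:** the yellow base looked unmoved by eye in the last pictures (not re-measured), and the gripper touches nothing.

**What disagreed or failed:**
- **First grasp:** it closed on air just above the bar. In the wrist pictures the fingertips stood about 35 mm farther back along the tool than `ctrl.tip_extent` (0.022 m) says. I went by the pictures and gripped about 32 mm lower, which held.
- **End stop:** I felt no clear stop torque at the end of the turn, so I judged "locked" by the tick alignment.

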